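# Line up the power modules on the bench shelf

### The arm

A 6-joint arm with a two-finger parallel gripper is mounted at the origin on the work surface. World frame = base frame: x ahead of the robot, y to its left, z up, the work surface at z = 0. Lengths are in mm, angles in rad, forces in N, time in s.
With the tool pointing down it reaches from about 250 to 775 mm from the base axis. Payload 4 kg.
Tool frame: the origin (TCP) lies midway between the tips of the shut fingers; the grasp point (between the pads) lies 19 mm behind it; z points along the fingers, y is the line along which they close (so a half turn about z gives the same grasp; the last joint's range is limited). The gripper opens to 94 mm and grips with 3 to 60 N. Pads are 16 mm wide; open, the fingers measure 119 mm over their backs; the gripper's body (75 mm by 177 mm) begins 78 mm behind the grasp point.
Start: joints at [1.142, 0.087, 1.371, -0, 1.684, -0.103], TCP at [176.047, 521.083, 205.506] pointing down, gripper open.
Joint ranges: [-3.1, 3.1], [-0.76, 2.03], [0.27, 2.55], [-1.08, 4.22], [0.17, 2.65], [-2.57, 2.57]. Speed limits (rad/s): [2.79, 2.79, 3.14, 3.14, 3.14, 3.14].

### API

Orientations are given as a rotation vector (axis times angle).
In Python, from cell import r gives the robot as it stands. The module is installed in compiled form; this text tells all that it offers. Calls block until the motion is done:
- r.movep(position, orientation): joint-space move of the TCP to a pose.
- r.move_l(position, frame=None, rate=150): straight line of the TCP; frame=None keeps the orientation; rate is the mean speed in mm/s.
- r.move_joints(angles): joint-space move.
- r.move_gripper(opening): finger opening in mm; the grip force is fixed at half the most; returns when the fingers have stopped.
- r.sleep(seconds).
- r.ik(position, orientation): joint angles nearest the present ones, or None.
- r.state(): the state.
- r.snapshot(name): name is "scene" or "side" or "wrist"; returns the picture (400x640x3 uint8, blue, green, red); there is no depth.
- r.camera_info(name): a dict with "K" (3x3 intrinsics, pixels), "rvec" (rotation vector, rad) and "tvec" (3), from world to camera coordinates, as OpenCV has them. Camera axes: x right, y down, z forward; pixel columns grow to the right and rows downward; lengths in mm; the calibration is good to about 2 mm. A picture is of the moment at which its call begins: read the wrist's pose just before it. camera_info takes no time and is no camera call; for the wrist camera it gives the pose at the moment of the call.
A pose or a line that the arm cannot do raises r.Unreachable and nothing moves.
- r.close_job(): hands the job in; it is judged then, once.
The state is a dict: "time": time; "joints": joint angles; "qd": joint speeds; "joint_efforts": joint torques, N m; "ee_pos": TCP position; "eef_rot": TCP orientation; "contact_force": force on the tool from outside, world axes, zero at the start; "wrist_torque": the same for the moment, N m; "grip_width": finger opening in mm; "grasp_force": force on a finger pad.
Only numpy, scipy, OpenCV 4.12 (cv2) and the standard library are available. Lean on these libraries where they do the work, as an engineer would, in place of code of your own. Each camera call takes 0.05 s, during which the arm holds its last target. There are 200 camera calls.

### The job

Make one neat row of all three black power modules on the low shelf: slide the two already on it into place without lifting them, and add the one standing apart on the bench, setting it down gently. At the end all three stand flat on the board side by side, in any order, their short ends flush and square against the shelf's back rail, pushed up tight against each other and against the steel bookend. Tip none of them over, and leave the reel, the meter and the cup where they are.

Things in the scene. Friction and masses are not known exactly. Their poses are not given: they have to be found in the camera images.
- shelf: low fixed shelf, turned up to 9 degrees: plywood board 220 mm deep (its x) x 480 mm wide (its y), top 60 mm above the bench, open at front (-x) and ends. Origin at bench level under the board's centre; x to the back, z up. Aluminium back rail along the whole back: front face at shelf x = +100 mm, top 25 mm above the board. A module flush with it has its origin at shelf x = +55, z = +60 mm
- bookend: fixed upright steel plate across the board near its left or right end (varies): 190 mm along the shelf's x, 10 mm thick (its y), 45 mm high. Origin at the centre of its underside, on the board; axes parallel to the shelf's. The row starts at its inner face (towards the shelf's centre, 5 mm from its origin)
- module_a: power module, black plastic box, ribbed metal top, terminal strip on its front (-x) face: 90 mm deep (its x), 55 wide (its y), 60 high; 0.25 to 0.5 kg; origin at the centre of its underside, z up. Starts askew on the shelf, off the back rail, with a gap to the other one there; its x within 0.35 rad of the shelf's x
- module_b: power module, black plastic box, ribbed metal top, terminal strip on its front (-x) face: 90 mm deep (its x), 55 wide (its y), 60 high; 0.25 to 0.5 kg; origin at the centre of its underside, z up. Starts askew on the shelf, off the back rail, with a gap to the other one there; its x within 0.35 rad of the shelf's x
- module_c: power module, black plastic box, ribbed metal top, terminal strip on its front (-x) face: 90 mm deep (its x), 55 wide (its y), 60 high; 0.25 to 0.5 kg; origin at the centre of its underside, z up. Starts alone on the bench right of the shelf, its x within 0.5 rad of world x
- reel: bystander: small solid wire reel, grey flanges, 48 mm diameter, 45 mm high, standing loose on the shelf board near the end away from the bookend; origin at the centre of its underside
- meter: bystander: black hand multimeter lying on the bench, 150 x 78 x 36 mm; origin at the centre of its underside
- cup: bystander: white plastic cup, 72 mm diameter at the rim, 80 mm high, standing on the bench; origin at the centre of its underside

How it is judged:
By the outcome, as a careful person would: the job done as asked, in the order asked, and still so for the second after the job is handed in, with the robot touching nothing.
It also fails if it takes over 72 s, if anything falls off the work surface, if the arm or the gripper's body presses on something with over 40 N, if the wrist force passes 120 N, or if a joint passes its speed limit or range.

## Working session

There is one attempt and no reset: what is moved stays moved. The work goes in short steps, each a Python script; the robot and the scene stay as the last script left them, time stands still between calls to the robot, and variables do not carry over. Pictures are saved under pics/ and viewed, at most 10 in all, crops included, and the job is handed in when it is done.

```bash
mkdir -p pics
python3 - <<'E'
from cell import r
import cv2,numpy as np
a=r.snapshot("scene");b=r.snapshot("side")
cv2.imwrite("pics/scene0.png",a);cv2.imwrite("pics/side0.png",b)
for n in("scene","side","wrist"):
    c=r.camera_info(n);R=cv2.Rodrigues(np.array(c["rvec"],float))[0];print(n,np.array(c["K"]).tolist(),(-R.T@np.array(c["tvec"]).ravel()).round(),R[2].round(2))
s=r.state();print(s["time"],s["eef_rot"],s["contact_force"])
E
```

```text
scene [[433.1627188971965, 0.0, 310.732857317712], [0.0, 433.1627188971965, 201.64032371403215], [0.0, 0.0, 1.0]] [1056.  426.  856.] [-0.44 -0.44 -0.78]
side [[406.04230716907017, 0.0, 315.1980623902448], [0.0, 406.04230716907017, 199.66135135894345], [0.0, 0.0, 1.0]] [ 493. -630.  666.] [ 0.13  0.72 -0.68]
wrist [[315.5039022534326, 0.0, 320.1718267104109], [0.0, 315.5039022534326, 199.47855442622068], [0.0, 0.0, 1.0]] [ 96. 548. 384.] [ 0.27 -0.09 -0.96]
0.1 [-5.09441058e-01 -3.09950150e+00  2.97299864e-03] [ 0.32296768  0.10658862 -0.63106853]
```

View pics/scene0.png

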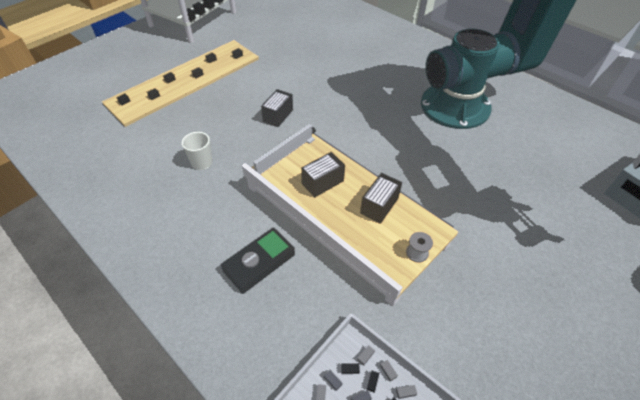

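View pics/side0.png

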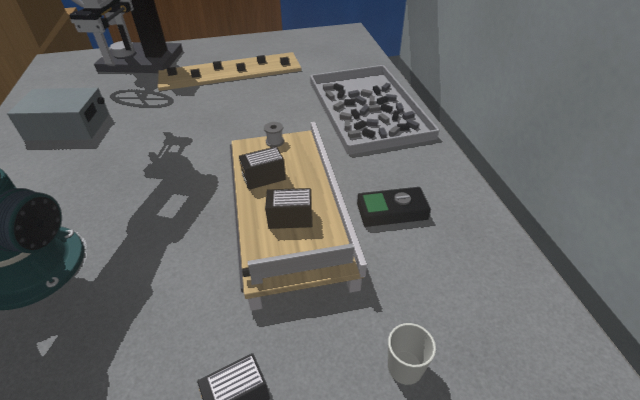

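The bookend is at the right (−y) end, scene (283,147). The shelf modules are at (323,174) and (381,197), module_c at (277,107), reel (420,246), cup (197,150), meter (258,260), and rail top from about (247,170) to (398,293).

```bash
cat > h.py <<'E'
from cell import r
import cv2,numpy as np
from scipy.spatial.transform import Rotation as Ro
def ray(c,pts,z):
    "pixels -> world points on plane z"
    K=np.array(c["K"]);R=cv2.Rodrigues(np.array(c["rvec"],float))[0];t=np.array(c["tvec"],float).ravel()
    o=-R.T@t;p=np.array(pts,float).reshape(-1,2)
    d=np.c_[p,np.ones(len(p))]@np.linalg.inv(K).T@R
    return (o+d*((z-o[2])/d[:,2])[:,None])[:,:2]
def down(yaw):
    "tool down, tool y axis (closing line) at world angle yaw"
    # Rx(pi): tool y -> -y world ; rotate about z
    return (Ro.from_euler("z",yaw-np.pi/2)*Ro.from_euler("x",np.pi)).as_rotvec()
E
python3 - <<'E'
from h import *
c=r.camera_info("scene")
for n,p,z in [("A",(323,167),120),("B",(382,190),120),("C",(277,100),60),("reel",(420,240),105),("cup",(197,138),80),("meter",(258,258),36),("rail0",(247,170),85),("rail1",(398,293),85),("be",(258,163),105),("be2",(312,130),105),("front",(457,232),60)]:
    print(n,ray(c,p,z).round())
s=r.state();print(Ro.from_rotvec(s["eef_rot"]).as_matrix().round(2).tolist())
for yaw in (np.pi/2,-np.pi/2,0,np.pi):
    for p in ([330,70,330],[400,70,330],[360,-200,330]): print(yaw,p,r.ik(p,down(yaw)))
E
```

```text
A [[548. -38.]]
B [[507. 103.]]
C [[ 407. -353.]]
reel [[547. 238.]]
cup [[ 673. -369.]]
meter [[787.  -6.]]
rail0 [[ 659. -185.]]
rail1 [[665. 274.]]
be [[ 636. -168.]]
be2 [[ 463. -156.]]
front [[442. 272.]]
[[-0.95, 0.32, -0.0], [0.32, 0.95, -0.0], [0.0, -0.0, -1.0]]
1.5707963267948966 [330, 70, 330] [ 4.04436269e-02 -3.76687800e-01  1.53016791e+00 -4.44089210e-16
  1.98811255e+00  1.61123995e+00]
1.5707963267948966 [400, 70, 330] [ 3.34085619e-02 -2.23867956e-01  1.41791398e+00 -4.44089210e-16
  1.94754663e+00  1.60420489e+00]
1.5707963267948966 [360, -200, 330] [-6.44971846e-01 -2.11135916e-01  1.40763978e+00 -4.44089210e-16
  1.94508879e+00  9.25824481e-01]
-1.5707963267948966 [330, 70, 330] [ 0.04044363 -0.3766878   1.53016791  0.          1.98811255 -1.5303527 ]
-1.5707963267948966 [400, 70, 330] [ 0.03340856 -0.22386796  1.41791398  0.          1.94754663 -1.53738776]
-1.5707963267948966 [360, -200, 330] [-0.64497185 -0.21113592  1.40763978  0.          1.94508879 -2.21576817]
0 [330, 70, 330] None
0 [400, 70, 330] None
0 [360, -200, 330] [-6.44971846e-01 -2.11135916e-01  1.40763978e+00 -4.44089210e-16
  1.94508879e+00  2.49662081e+00]
3.141592653589793 [330, 70, 330] [ 4.04436269e-02 -3.76687800e-01  1.53016791e+00 -4.44089210e-16
  1.98811255e+00  4.04436269e-02]
3.141592653589793 [400, 70, 330] [ 3.34085619e-02 -2.23867956e-01  1.41791398e+00 -4.44089210e-16
  1.94754663e+00  3.34085619e-02]
3.141592653589793 [360, -200, 330] [-0.64497185 -0.21113592  1.40763978  0.          1.94508879 -0.64497185]
```

```bash
sed -i 's/yaw-np.pi\/2/yaw+np.pi\/2/' h.py
python3 - <<'E'
from h import *
import pickle
q0=r.state()["time"]
for i,(x,y) in enumerate([(440,-200),(440,60)]):
    r.movep([x,y,330],down(np.pi/2)); 
    c=r.camera_info("wrist");a=r.snapshot("wrist");cv2.imwrite(f"pics/w{i}.png",a);pickle.dump(c,open(f"w{i}.pkl","wb"))
print(r.state()["time"],r.state()["eef_rot"])
E
```

```text
3.9583 [-2.29214688e-03 -3.14135188e+00  7.92636607e-04]
```

View pics/w0.png

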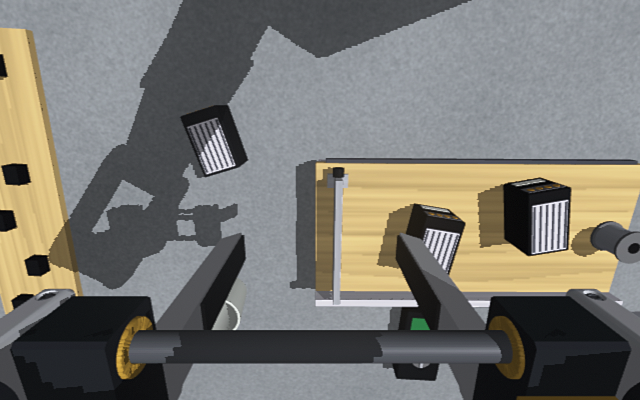

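View pics/w1.png

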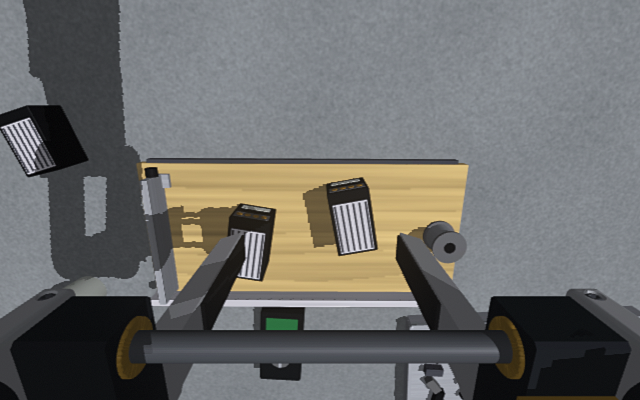

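Pictures w0 and w1 look from above, with image down = +x and right = +y. In w1, module B is at (352,220), A at (250,245), the reel at (445,242), the bookend at about x=158 and the rail at row ~298. In w0, C is at (213,140), and the board is squared to within a few degrees. Next I measure the rib patches, board edge and bookend.

Run:
```python
from h import *
import pickle
im={k:cv2.imread(f"pics/{k}.png") for k in("w0","w1","scene0")}
cam={"w0":pickle.load(open("w0.pkl","rb")),"w1":pickle.load(open("w1.pkl","rb")),"scene0":r.camera_info("scene")}
def ribs(k,box,z):
    x0,y0,x1,y1=box;h=cv2.cvtColor(im[k][y0:y1,x0:x1],cv2.COLOR_BGR2HSV)
    m=((h[...,1]<45)&(h[...,2]>120)).astype(np.uint8)
    m=cv2.morphologyEx(m,cv2.MORPH_CLOSE,np.ones((5,5)))
    c=max(cv2.findContours(m,0,1)[0],key=cv2.contourArea).reshape(-1,2)+[x0,y0]
    return cv2.minAreaRect(ray(cam[k],c,z).astype(np.float32))
f=lambda q:[np.round(v,1).tolist() for v in q]
print("A scene",f(ribs("scene0",(298,150,348,192),120)))
print("B scene",f(ribs("scene0",(360,172,402,215),120)))
print("C scene",f(ribs("scene0",(262,88,294,115),60)))
print("B w0",f(ribs("w0",(500,175,575,260),120)))
print("B w1",f(ribs("w1",(322,190,382,260),120)))
print("A w1",f(ribs("w1",(225,228,275,285),120)))
print("C w0",f(ribs("w0",(180,100,250,180),60)))
def rows(k,cols,lo,hi,fn,z,n):
    P=[]
    for u in cols:
        v=np.flatnonzero(fn(im[k][lo:hi,u].astype(int)))
        if len(v): P.append((u,lo+v[0]))
    w=ray(cam[k],P,z);vx,vy,x,y=cv2.fitLine(w.astype(np.float32),cv2.DIST_HUBER,0,.01,.01).ravel()
    s=np.sign(vy);print(n,"point",x.round(1),y.round(1),"angle from y",np.degrees(np.arctan2(-vx*s,vy*s)).round(2),"res",np.abs((w-[x,y])@[-vy,vx]).mean().round(2))
wood=lambda p:(p[:,2]-p[:,0]>50)
white=lambda p:(p.min(1)>185)
rows("w1",range(180,455,5),150,180,wood,60,"front board w1")
rows("w0",range(325,600,5),150,180,wood,60,"front board w0")
for k,c in(("w1",range(180,205,3)),("w1",range(280,395,5)),("w0",range(345,395,4)),("w0",range(470,600,5))):
    pass
print(im["w1"][284:310,340].tolist()); print(im["w1"][220,140:185].tolist()); print(im["w0"][230,325:348].tolist())
```

```text
A scene [[549.9, -43.7], [47.2, 72.2], 80.5]
B scene [[496.9, 99.7], [107.5, 70.1], 29.2]
C scene [[408.9, -350.8], [120.6, 92.0], 45.9]
B w0 [[511.9, 104.6], [70.9, 45.6], 10.4]
B w1 [[511.5, 103.6], [70.3, 45.6], 10.5]
A w1 [[552.2, -34.2], [29.5, 70.5], 79.6]
C w0 [[405.3, -347.1], [95.7, 116.2], 86.3]
front board w1 point 438.1 33.6 angle from y -0.08 res 0.19
front board w0 point 437.9 -12.7 angle from y -0.37 res 0.4
[[124, 181, 207], [123, 179, 207], [121, 178, 205], [119, 177, 202], [118, 174, 200], [121, 179, 206], [124, 184, 212], [120, 163, 186], [113, 109, 110], [115, 107, 108], [115, 109, 111], [114, 109, 111], [116, 110, 112], [112, 107, 107], [109, 106, 107], [110, 106, 109], [147, 141, 142], [223, 214, 214], [218, 208, 210], [206, 197, 197], [203, 195, 196], [210, 200, 202], [225, 219, 221], [142, 138, 136], [135, 131, 127], [140, 136, 133]]
[[67, 66, 63], [68, 66, 64], [67, 64, 63], [63, 61, 60], [68, 67, 66], [116, 112, 111], [177, 169, 166], [171, 160, 158], [127, 120, 117], [85, 81, 79], [82, 77, 77], [82, 77, 77], [74, 70, 69], [58, 55, 55], [57, 54, 55], [60, 57, 56], [60, 58, 57], [60, 56, 57], [59, 56, 57], [59, 57, 56], [57, 55, 55], [58, 56, 56], [58, 56, 56], [59, 57, 58], [58, 55, 56], [58, 57, 57], [59, 56, 57], [59, 56, 56], [60, 62, 65], [61, 80, 91], [62, 92, 108], [61, 90, 107], [60, 90, 105], [61, 90, 106], [61, 90, 105], [62, 91, 107], [61, 90, 105], [60, 89, 105], [61, 89, 106], [60, 90, 105], [61, 90, 105], [60, 89, 105], [59, 87, 102], [58, 86, 101], [57, 85, 100]]
[[68, 100, 117], [67, 100, 116], [68, 100, 117], [68, 99, 118], [68, 99, 118], [67, 98, 117], [68, 100, 118], [65, 93, 108], [66, 76, 81], [120, 113, 112], [186, 177, 175], [193, 185, 183], [192, 183, 183], [190, 182, 181], [188, 180, 178], [189, 179, 177], [167, 170, 176], [114, 167, 192], [130, 194, 221], [133, 194, 222], [131, 193, 220], [133, 194, 221], [132, 194, 220]]
```

Run:
```python
from h import *
import pickle
im={k:cv2.imread(f"pics/{k}.png") for k in("w0","w1")}
cam={k:pickle.load(open(k+".pkl","rb")) for k in im}
p=lambda *a:print(a[0],ray(cam[a[1]],a[2],a[3]).round(1).tolist())
p("bookend top w0 row230","w0",[(334,230),(341,230)],105)
p("bookend top/foot w1 row220 ","w1",[(145,220),(148.6,220)],105)
p("foot w1","w1",[(168.4,220)],60)
p("rail top front w1","w1",[(340,300.5)],85);p("rail foot","w1",[(340,291.5)],60)
for x0,y0,x1,y1 in [(180,98,250,182)]:
    g=cv2.cvtColor(im["w0"][y0:y1,x0:x1],cv2.COLOR_BGR2GRAY)
    d=(g<45).astype(np.uint8); d=cv2.morphologyEx(d,cv2.MORPH_CLOSE,np.ones((9,9)))
    c=max(cv2.findContours(d,0,1)[0],key=cv2.contourArea).reshape(-1,2)+[x0,y0]
    print("C dark outline px",cv2.boundingRect(c))
big=[cv2.resize(im["w0"][95:190,170:260],None,fx=6,fy=6,interpolation=0)[:560],cv2.resize(im["w0"][170:265,500:590][:95,:43],None,fx=6,fy=6,interpolation=0)[:560]]
cv2.imwrite("pics/crop.png",np.hstack(big)[:, :800])
```

```text
bookend top w0 row230 [[521.9, -179.9], [521.9, -170.2]]
bookend top/foot w1 row220  [[506.8, -179.5], [506.8, -174.6]]
foot w1 [[523.7, -170.7]]
rail top front w1 [[648.2, 90.3]]
rail foot [[648.5, 91.9]]
C dark outline px (180, 105, 70, 72)
```

View pics/crop.png

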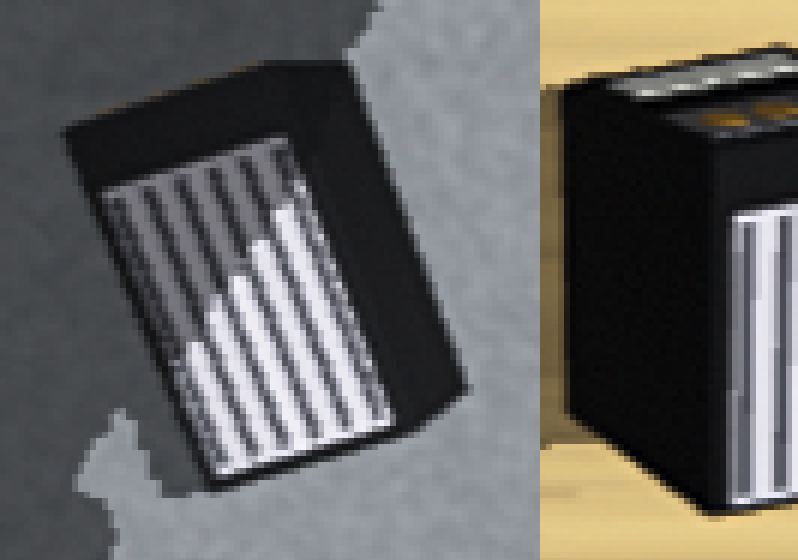

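Crop: the rib patch sits about 7 mm behind the top's centre (front margin ~16 mm, back ~2 mm). C's rib corners in w0 are about (187.5,127), (218,118), (235.5,166), (205,174). I grasp A and slide it first.

```bash
cat >> h.py <<'E'
RAIL=648.3; BK=-170.4
def creep(d,lim,maxd,step=1.5,rate=30):
    "step along unit world dir d until outside force against motion rises by lim N"
    d=np.array(d,float);s=r.state();f0=np.array(s["contact_force"])@d;p=np.array(s["ee_pos"]);n=0
    while n<maxd:
        n+=step;r.move_l((p+d*n).tolist(),rate=rate)
        f=f0-np.array(r.state()["contact_force"])@d
        if f>lim: break
    s=r.state();print("creep",n,"f",round(f,1),np.round(s["ee_pos"],1),"t",round(s["time"],1));return f>lim
def slide(c,yaw,ty):
    "grip a module on the board at c, square it, drag to y=ty and back to the rail, let go"
    r.movep([c[0],c[1],170],down(yaw+np.pi/2));r.move_l([c[0],c[1],68],rate=150)
    r.move_gripper(40);s=r.state();print("grip",s["grip_width"],s["grasp_force"],np.round(s["contact_force"],1))
    r.move_l([RAIL-45-8,ty,68],frame=down(np.pi/2),rate=70)
    print(np.round(r.state()["contact_force"],1));creep([1,0,0],6,18)
    r.move_gripper(62);p=r.state()["ee_pos"];r.move_l([p[0],p[1],150]);print("t",r.state()["time"])
E
python3 - <<'E'
from h import *
import pickle
c=pickle.load(open("w0.pkl","rb"))
k=ray(c,[(187.5,126.7),(218.3,118),(235.5,165.8),(205.3,174.2)],60)
ax=(k[2]+k[3]-k[0]-k[1]);ax/=np.hypot(*ax);print("C",k.mean(0)-7*ax,np.arctan2(ax[1],ax[0]),np.hypot(*(k[3]-k[0])),np.hypot(*(k[1]-k[0])))
slide((544,-42.5),-.175,BK+27.5+22)
cv2.imwrite("pics/a1.png",r.snapshot("wrist"))
E
```

```text
C [ 406.70351031 -354.14707909] 0.2635693229671171 69.61794854466368 45.426527422519904
grip 55.357903779752014 29.995848834514618 [0.4 2.4 0.5]
[-3.5  2.7  4.1]
creep 9.0 f 9.6 [ 601.2 -121.2   68.4] t 9.3
t 10.3917
```

View pics/a1.png

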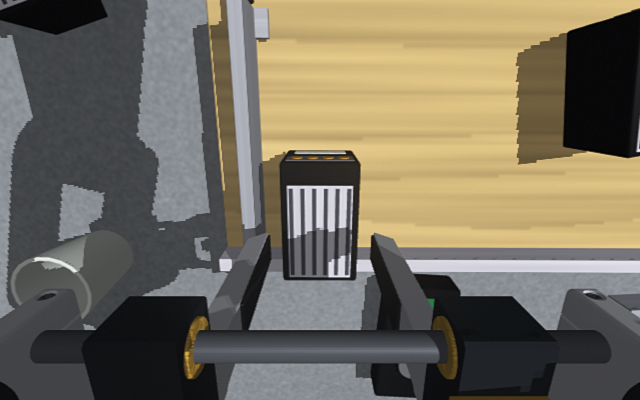

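A stands against the rail and is square in the image (x 281–359), with a gap to the bookend at its left. I push it to the bookend with two finger tips, then do B the same way.

```bash
cat >> h.py <<'E'
def push_y(face,lim=9,x=598,dist=22):
    "two finger tips (closing line along x) push -y on the face at y=face, over about dist mm"
    y=face+8+10
    r.movep([x,y,150],down(0));r.move_gripper(45);r.move_l([x,y,66]);
    r.move_l([x,face+8-dist+8,66],rate=60)
    ok=creep([0,-1,0],lim,20);p=np.array(r.state()["ee_pos"]);print("contact face y",p[1]-8)
    r.move_l((p+[0,3,0]).tolist(),rate=60);r.move_l([p[0],p[1]+8,66]);r.move_l([p[0],p[1]+8,150]);return ok
E
python3 - <<'E'
from h import *
j=r.ik([598,-60,150],down(0));j2=r.ik([598,-60,150],down(np.pi));print(j,j2)
push_y(BK+55+22)
E
```

```text
[-0.19431553  0.21678568  1.33355446  0.          1.59125251 -0.19431553] None
creep 9.0 f 13.1 [ 597.9 -105.5   66. ] t 15.2
contact face y -113.5428363753927
```

Run:
```python
from h import *
r.move_gripper(92)
slide((504.8,102.8),.182,BK+55+27.5+23)
push_y(BK+110+23,dist=23)
r.movep([560,-30,230],down(np.pi/2))
cv2.imwrite("pics/b1.png",r.snapshot("wrist"));print(r.state()["time"])
```

```text
grip 54.79685739895267 29.999088943004608 [ 0.1 -0.6  1. ]
[-2.8  4.   3.8]
creep 9.0 f 7.9 [601.5 -66.   68.5] t 24.4
t 25.425
creep 9.0 f 11.6 [597.9 -50.5  65.9] t 30.1
contact face y -58.509041641912226
32.8167
```

View pics/b1.png

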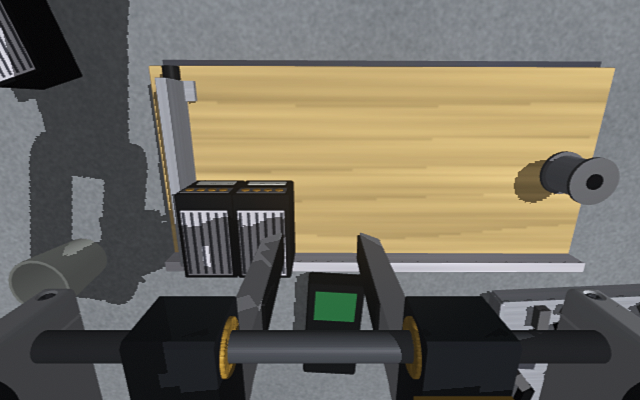

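A and B stand tight in the corner at (205–293, 180–275); the reel is untouched at (585,180). Now C.

Run:
```python
from h import *
r.move_gripper(92)
r.movep([406.7,-354.1,110],down(.264+np.pi/2));r.move_l([406.7,-354.1,8])
r.move_gripper(40);s=r.state();print("grip",s["grip_width"],s["grasp_force"])
r.move_l([406.7,-354.1,175],rate=120);print(np.round(r.state()["contact_force"],1))
ty=-58.5+27.5+23
r.movep([593,ty,175],down(np.pi/2));r.move_l([593,ty,80],rate=120);r.move_l([593,ty,71],rate=30)
creep([0,0,-1],2,8,step=.5,rate=15)
creep([1,0,0],5,20)
r.move_gripper(62);p=r.state()["ee_pos"];r.move_l([p[0],p[1],150]);print(r.state()["time"])
cv2.imwrite("pics/c1.png",r.snapshot("wrist"))
```

```text
Traceback (most recent call last):
cell.Unreachable: the arm cannot take that pose within its joint ranges
```

Run:
```python
from h import *
o=down(.264-np.pi/2)
r.movep([406.7,-354.1,110],o);r.move_l([406.7,-354.1,8])
r.move_gripper(40);s=r.state();print("grip",s["grip_width"],s["grasp_force"])
r.move_l([406.7,-354.1,175],rate=120);print(np.round(r.state()["contact_force"],1))
ty=-58.5+27.5+23
r.movep([593,ty,175],down(-np.pi/2));r.move_l([593,ty,80],rate=120);r.move_l([593,ty,71],rate=30)
creep([0,0,-1],2,8,step=.5,rate=15)
creep([1,0,0],5,20)
r.move_gripper(62);p=r.state()["ee_pos"];r.move_l([p[0],p[1],150]);print(r.state()["time"])
push_y(-58.5+55+23,dist=23,lim=12)
print(r.state()["time"])
cv2.imwrite("pics/c1.png",r.snapshot("wrist"))
```

```text
grip 54.76227280875279 29.858305156230927
[ 0.1 -0.4 -3.2]
creep 3.0 f 2.9 [592.9  -7.9  68.3] t 43.0
creep 10.5 f 6.3 [601.6  -7.9  68.4] t 44.7
45.775
creep 12.0 f 12.6 [597.9   4.6  66. ] t 50.9
contact face y -3.4233529479073823
52.125
```

View pics/c1.png

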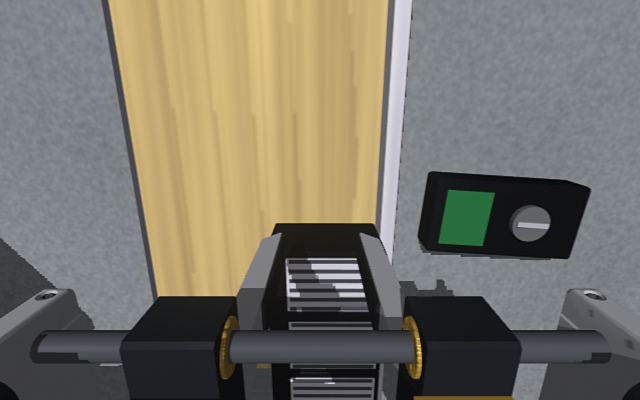

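C is in the row (the top module in this view). Last, a light push on each front to make sure of the rail contact, then a check.

Run:
```python
from h import *
r.movep([520,-30,150],down(0));r.move_gripper(0);r.move_l([530,-31,72])
for y in (-31,-87,-142):
    r.move_l([538,y,72],rate=120);creep([1,0,0],5,14,step=1.5);p=r.state()["ee_pos"];r.move_l([530,y,72],rate=100)
r.move_l([530,-142,150])
r.movep([440,-60,330],down(np.pi/2))
a=r.snapshot("wrist");b=r.snapshot("scene");c=r.camera_info("wrist")
cv2.imwrite("pics/f.png",np.hstack([cv2.resize(a[120:330,130:480],None,fx=1.2,fy=1.2),cv2.resize(b[90:300,180:460],None,fx=1.2,fy=1.2)]))
print(r.state()["time"],ray(c,[(0,0)],60))
```

```text
creep 7.5 f 9.4 [544.1 -31.   73.4] t 55.6
creep 9.0 f 10.7 [543.8 -86.9  71.9] t 58.0
creep 7.5 f 5.6 [ 543.6 -142.    71.7] t 60.2
62.625 [[ 230.11299188 -457.82044061]]
```

View pics/f.png

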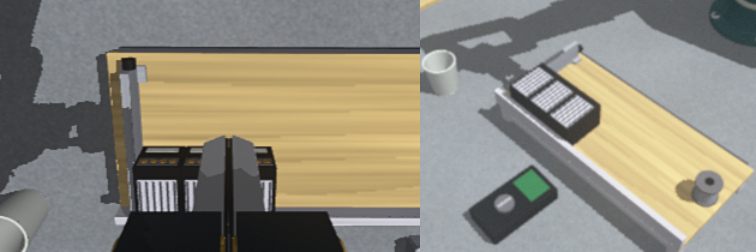

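The final picture shows all three modules tight in the corner with their fronts in line; the reel, meter and cup are where they were.

```bash
python3 -c "
from cell import r
print(r.close_job())"
```

```text
the job is handed in; nothing more can be done
None
```

I handed the job in after about 63 s: all three modules stand in one tight row against the bookend and back rail. The last picture shows their fronts in line and the reel, meter and cup undisturbed, but I got no verdict back.

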